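# Pin down the hold-down bar

### The job

Swing the raised hold-down bar of the small steel fixture fully down, so that its eye lies in the fork. Then take the longer of the two hex-headed pins, lay it in the two vee rests with its point towards the fork but not yet in the bar's eye, and let go of it; then push it home along the rests, through fork and eye, until its head is up against the rear rest. Do not shift the short pin, the tin or the bush.

Things in the scene. Friction and masses are not known exactly. Their poses are not given: they have to be found in the camera images.
- fork_hole (a point): Centre of the fork's hole line, midway between its two lugs, on a small fixed steel fixture; 55 mm above the bench, z up. x is the way the pin is pushed (away from the robot), y (left) points to the bar's hinge. Lugs (mm) at x -16 to -8 and 8 to 16, y -17 to 17, tops 18 above this point, each with a 17 mm hole along x. The base plate is 8 thick, 52 wide, and ends at x -123.
- rest_front (a point): On the pin line over the middle of the front vee rest (axes as fork_hole), 24 mm before fork_hole. The rest is 16 mm long along x, touches the fork's lug, faces at 45 degrees, mouth 31 mm wide, sides to y +-20 mm, tops 6 mm above this point. A 14 mm shaft lying in both rests is in line with the holes.
- rest_rear (a point): The same for the rear rest, 100 mm before fork_hole (x -108 to -92 mm there). The 60 mm between the rests is open down to the base plate, so fingers fit in there; behind the rear rest there is only the base plate. The pin's head stops against this rest's rear face.
- hold_bar (a joint): Angle of the hold-down bar: 0 is level, its eye in the fork and its 18 mm hole in line (hard stop); positive is raised, the free end going up and over towards the hinge side, up to 1.6. The hinge is stiff: the bar stays where it is left and takes about 2 to 6 N, 100 mm from the hinge, to push down.
- bar_hinge (a point): Hinge axis of the bar, along x of fork_hole, 150 mm to its left (+y) at the same height; its fixed post spans x +-23 mm, y +-15 mm and 14 mm above this point.
- bar_eye (a point): Centre of the eye hole in the bar's free end; x along the hinge axis, y along the bar towards the hinge, 150 mm away. The bar is 12 mm wide (x), 24 mm high, centred on the line from hinge to eye, and ends 20 mm past the eye.
- pin_mid (a point): Middle of the shaft of the long steel pin, on its axis; x along the pin towards its point. Shaft 14 mm thick and 132 mm long (point at x +66, its last 8 mm tapered); hexagonal head 22 mm across flats, 9 mm thick, at x -75 to -66. About 0.15 kg, balances 5 to 10 mm from this point towards the head. Lies nearly level on the bench, this point 9 mm up.
- short_pin_mid (a point): Middle of the shaft of the short steel pin, the same but with a 70 mm shaft; too short for the job. x towards its point. The two pins may lie in either place, left or right of the fixture. To be left alone. Beyond the right-hand place a fixed tool box, 163 mm high, stands at world x over 0.59 m, y below -0.22 m: keep clear of it.
- tip_tin: Open round grey tin standing close beside the rests, 63 mm across, 50 mm high; origin at the centre of its underside. To be left alone.
- tube_bush: Brown turned steel bush standing close beside the rests, 53 mm across, 48 mm high; origin at the centre of its underside. Tin and bush stand on opposite sides of the rests, either way round. To be left alone.

How it is judged:
By the outcome, as a careful person would: the job done as asked, in the order asked, and still so for the second after the job is handed in, with the robot touching nothing.
It also fails if it takes over 56 s, if anything falls off the work surface, if the arm or the gripper's body presses on something with over 40 N, if the wrist force passes 120 N, or if a joint passes its speed limit or range.

### The arm

A 6-joint arm with a two-finger parallel gripper is mounted at the origin on a cart in front of the work surface, level with it; the furniture and walls round the work are solid. World frame = base frame: x ahead of the robot, y to its left, z up, the work surface at z = 0. Lengths are in m, angles in rad, forces in N, time in s.
With the tool pointing down it reaches from about 0.35 to 0.975 m from the base axis. Payload 4.9 kg.
Tool frame: the origin (TCP) lies midway between the tips of the shut fingers; the grasp point (between the pads) lies 19 mm behind it; z points along the fingers, y is the line along which they close (so a half turn about z gives the same grasp; the last joint's range is limited). The gripper opens to 85 mm and grips with 20 to 120 N. Pads are 22 mm wide; open, the fingers measure 114 mm over their backs; the gripper's body (76 mm by 85 mm) begins 54 mm behind the grasp point. The pads swing forward as they close: fully open they stand 13 mm farther back than shut.
Start: joints at [-1.304, 0.053, 1.613, -0, 1.476, -0.119], TCP at [0.235, -0.579, 0.231] pointing down, gripper open.
Joint ranges: [-3.01, 3.01], [-1.01, 2.22], [0.06, 2.58], [-1.02, 4.17], [0.09, 2.62], [-3.14, 3.14]. Speed limits (rad/s): [2.57, 2.57, 3.14, 3.14, 3.14, 3.14].

### API

Orientations are given as a rotation vector (axis times angle).
In Python, from station import ctrl gives the robot as it stands. The module is installed in compiled form; this text tells all that it offers.
- The arm moves only by the shell command python3 -m handwheel 'ROWS' [OPENING] [FORCE]. ROWS is JSON, a list of rows, each a list of 2 entries, a list of its own where there are three numbers: the shift along the tool's x, y, z in cm, then the turn, a rotation vector about the tool's x, y, z in rad. In form: [[[tx, ty, tz], [ax, ay, az]], ...]. A call has 1 to 5 rows; each row is the pose to reach, as a shift and turn from the pose commanded when the call began, along the tool's axes at that moment; what a row does not reach only later rows make up. A row lasts 1/8 s, in which the tool goes at most 62.5 mm and 10.7 degrees, less where a joint would pass 70% of its speed; a pose out of reach is approached as far as the arm can. A call with a gripper value outside its range is refused whole. OPENING is the gripper's target within -1 to 1 (shut at 1, half-way at 0, fully open at -1), set as the call begins (- or left out, the last holds). The fingers move at their own pace and stop on an object; FORCE is the grip in N (left out, the last holds). Time passes only in rows, so rows that repeat a pose let the fingers close. It gives the time, the measured TCP pose, the force, the opening and the grip force at its end, in the units of the state.
- ctrl.get_obs(): the state, without advancing time (a new reading comes with each control period).
- ctrl.get_image(name): name is "side" or "top" or "wrist"; returns the picture (480x640x3 uint8, blue, green, red); there is no depth.
- ctrl.calibration(name): a dict with "fx", "fy", "cx", "cy" (pixels), "k1" (the pictures are not rectified: a ray, as slopes to the right and down, at radius r is drawn at 1 + k1 r^2 times it, then the intrinsics apply), "R" (3x3) and "t" (3): a world point X has camera coordinates R X + t. Camera axes: x right, y down, z forward; pixel columns grow to the right and rows downward; lengths in m; the calibration is good to about 2 mm. A picture is of the moment at which its call begins: read the wrist's pose just before it. calibration takes no time and is no camera call; for the wrist camera it gives the pose at the moment of the call.
- ctrl.finish_job(): hands the job in; it is judged then, once.
Trained networks look in the newest picture that a camera, given by its name, has taken for a name from the list of things; names that differ only in an ending like _2 or _b are one class to them, and where a whole thing is asked for, a point or a joint stands for the part that bears it (a point fixed in the world has none). Each returns a list of dicts, best first, with "score" (0 to 1); they miss things now and then, are a little off and sometimes report something else, mostly with a low value. They report only what shows in the picture. A call takes as long as a camera call.
- ctrl.look_for(camera, query): "position" ([column, row] in pixels, amid what is visible of it).
- ctrl.landmark_of(camera, query): "position" ([column, row] in pixels: a listed point, or the origin of a listed thing).
The state is a dict: "t": time; "q": joint angles; "dq": joint speeds; "effort": joint torques, N m; "tool_pos": TCP position; "tool_rot": TCP orientation; "contact_force": force on the tool from outside, world axes, zero at the start; "wrist_torque": the same for the moment, N m; "opening": finger opening in m; "grip_force": force on a finger pad.
Only numpy, scipy, OpenCV 4.12 (cv2) and the standard library are available. Lean on these libraries where they do the work, as an engineer would, in place of code of your own. Each camera call takes 0.05 s, during which the arm holds its last target. There are 200 camera calls.

## Working session

There is one attempt and no reset: what is moved stays moved. The work goes in short steps, Python scripts to look and compute and a shell command to move; the robot and the scene stay as the last step left them, time stands still between calls to the robot, and variables do not carry over. Pictures are saved under pics/ and viewed, at most 13 in all, crops included, and the job is handed in when it is done.

```bash
mkdir -p pics; cat > h.py <<'E'
import numpy as np, cv2
from scipy.spatial.transform import Rotation as Ro
from station import ctrl
def ray(cam,px,c=None):
    c=c or ctrl.calibration(cam)
    d=np.array([(px[0]-c['cx'])/c['fx'],(px[1]-c['cy'])/c['fy']]);u=d.copy()
    for _ in range(20): u=d/(1+c['k1']*(u@u))
    R=np.array(c['R']);t=np.array(c['t'])
    return -R.T@t, R.T@np.array([u[0],u[1],1.])
def at(cam,px,z,c=None):
    o,d=ray(cam,px,c); return o+d*(z-o[2])/d[2]
def proj(cam,X,c=None):
    c=c or ctrl.calibration(cam)
    p=np.array(c['R'])@np.array(X)+np.array(c['t']);u=p[:2]/p[2];u=u*(1+c['k1']*(u@u))
    return np.array([u[0]*c['fx']+c['cx'],u[1]*c['fy']+c['cy']])
def tri(a,pa,b,pb):
    o1,d1=ray(a,pa);o2,d2=ray(b,pb)
    s=np.linalg.lstsq(np.c_[d1,-d2],o2-o1,rcond=None)[0]
    p,q=o1+d1*s[0],o2+d2*s[1]
    return (p+q)/2,np.linalg.norm(p-q)
def totool(X):
    "world point -> shift (cm) in current tool axes of TCP"
    s=ctrl.get_obs();R=Ro.from_rotvec(s['tool_rot'])
    return R.inv().apply(np.array(X)-s['tool_pos'])*100
def turn(Rt):
    s=ctrl.get_obs();R=Ro.from_rotvec(s['tool_rot'])
    return (R.inv()*Ro.from_matrix(Rt)).as_rotvec()
E
python3 - <<'E'
from h import *
np.set_printoptions(precision=4,suppress=True)
s=ctrl.get_obs();print(s['t'],s['tool_pos'],s['tool_rot'],s['opening'])
for c in ['top','side']:
    im=ctrl.get_image(c);cv2.imwrite(f'pics/{c}0.png',im)
    for n in ['fork_hole','rest_front','rest_rear','bar_hinge','bar_eye','pin_mid','short_pin_mid','tip_tin','tube_bush']:
        z=dict(fork_hole=.055,rest_front=.055,rest_rear=.055,bar_hinge=.055,pin_mid=.009,short_pin_mid=.009,bar_eye=.2).get(n,0)
        for r in ctrl.landmark_of(c,n)[:2]: print(c,n,np.round(r['position'],1),round(r['score'],2),at(c,r['position'],z))
E
```

```text
0.0 [ 0.235  -0.5784  0.23  ] [-3.0813 -0.6019  0.0002] 0.08572301749134571
top fork_hole [336.7 220.3] 0.72 [ 0.6016 -0.0294  0.055 ]
top rest_front [336.7 232.4] 0.84 [ 0.576  -0.0298  0.055 ]
top rest_rear [345.1 272.1] 0.82 [ 0.4933 -0.0485  0.055 ]
top bar_hinge [265.2 233.9] 0.74 [0.5704 0.1199 0.055 ]
top bar_eye [301.8 218.1] 0.9 [0.5769 0.0338 0.2   ]
top pin_mid [182.8 298.3] 0.62 [0.4329 0.3026 0.009 ]
top short_pin_mid [474.5 295.3] 0.56 [ 0.4517 -0.3283  0.009 ]
top tip_tin [382.2 242.1] 0.59 [ 0.5653 -0.1298  0.    ]
top tube_bush [297.4 261.9] 0.8 [0.5185 0.0548 0.    ]
side fork_hole [352.3 243. ] 0.61 [ 0.6005 -0.0297  0.055 ]
side rest_front [341.5 246.3] 0.58 [ 0.5787 -0.0423  0.055 ]
side rest_rear [302.2 247.8] 0.91 [ 0.5026 -0.0464  0.055 ]
side rest_rear [335.9 298.6] 0.68 [ 0.5624 -0.2112  0.055 ]
side bar_hinge [332.3 209.1] 0.81 [0.5652 0.1297 0.055 ]
side bar_eye [339.9 174.3] 0.66 [ 0.5747 -0.0352  0.2   ]
side pin_mid [281.7 202. ] 0.66 [0.4359 0.2773 0.009 ]
side short_pin_mid [263.1 373.1] 0.75 [ 0.4553 -0.3236  0.009 ]
side tip_tin [338.7 297.5] 0.63 [ 0.5702 -0.1333  0.    ]
side tube_bush [309.4 248.1] 0.7 [0.5132 0.048  0.    ]
```

View pics/top0.png

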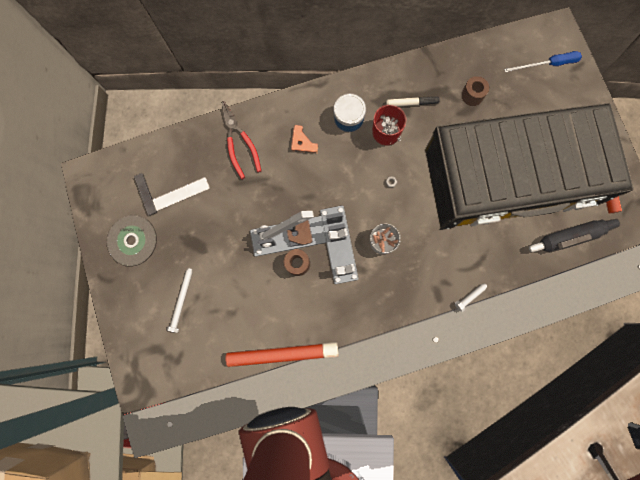

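View pics/side0.png

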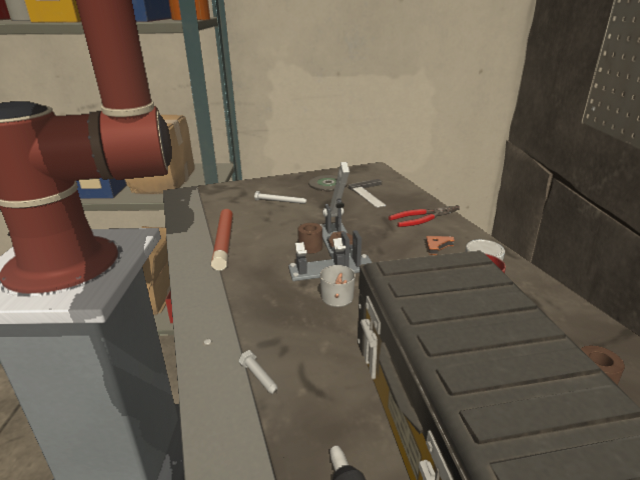

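```bash
python3 - <<'E'
from h import *
np.set_printoptions(precision=4,suppress=True)
print(tri('top',[301.8,218.1],'side',[339.9,174.3]))
s=ctrl.get_obs();print(Ro.from_rotvec(s['tool_rot']).as_matrix())
for c in ['top','side']:
  k=ctrl.calibration(c);print(c,-np.array(k['R']).T@k['t'])
k=ctrl.calibration('wrist');R=Ro.from_rotvec(s['tool_rot']).as_matrix();print('wristcam in tool',R.T@(-np.array(k['R']).T@k['t']-s['tool_pos']),np.array(k['R'])@R)
E
```

```text
(array([0.5798, 0.0355, 0.1742]), np.float64(0.0041342324576492335))
[[ 0.9265  0.3763  0.    ]
 [ 0.3763 -0.9265  0.    ]
 [ 0.     -0.     -1.    ]]
top [ 0.4041 -0.0278  1.0839]
side [ 0.5423 -0.7881  0.4796]
wristcam in tool [ 0.0787 -0.0001 -0.1427] [[ 0.0003  1.     -0.001 ]
 [-0.9517 -0.     -0.3071]
 [-0.3071  0.001   0.9517]]
```

The top view shows the long pin on the left, with its head at (173,330) and point at (189,270). The short pin is on the right at (470,298). The bar is raised, with its eye near (302,218) and hinge at (262,238). The bush is left of the rests at (297,262) and the tin is right at (385,238). I'll move to a close view above the fixture.

```bash
python3 - <<'E'
from h import *
np.set_printoptions(precision=3,suppress=True)
yaw=.19;F=np.array([.601,-.0295,.055])
B=np.array([[np.cos(yaw),-np.sin(yaw),0],[np.sin(yaw),np.cos(yaw),0],[0,0,1]])
for n,p in dict(rear=(.498,-.0475,.055),hinge=(.568,.1248,.055),eye=(.58,.0355,.174),tin=(.568,-.1315,0),bush=(.516,.0514,0)).items(): print(n,B.T@(np.array(p)-F))
T=F+B@[-.02,.03,.245]; print(T,totool(T))
print('pin',[(at('top',p,.009)) for p in ([189,270],[173,330])])
for c in 'top','side','wrist': print(c,ctrl.calibration(c)['fx'])
E
```

```text
rear [-0.105  0.002  0.   ]
hinge [-0.003  0.158  0.   ]
eye [-0.008  0.068  0.119]
tin [-0.052 -0.094 -0.055]
bush [-0.068  0.095 -0.055]
[ 0.576 -0.004  0.3  ] [ 53.193 -40.481  -6.869]
pin [array([0.495, 0.292, 0.009]), array([0.364, 0.321, 0.009])]
top 499.947068960869
side 442.2729636957827
wrist 344.5854105262604
```

```bash
python3 -m handwheel '[[[5,-3,-6],[0,0,0]],[[10,-8,-7],[0,0,0]],[[15,-12,-7],[0,0,0.05]],[[20,-16,-7],[0,0,0.1]],[[25,-20,-7],[0,0,0.19]]]' 1 && python3 -m handwheel '[[[8.4,-1.8,0],[0,0,0]],[[12,-6,0],[0,0,0]],[[17,-10,0],[0,0,0]],[[20,-14,0],[0,0,0]],[[23.7,-18,0],[0,0,0]]]'; python3 - <<'E'
from h import *
yaw=.19
T=[.576,-.004,.3];print(totool(T),turn(np.array([[np.cos(yaw),np.sin(yaw),0],[np.sin(yaw),-np.cos(yaw),0],[0,0,-1]])))
E
```

```text
t: 1.62
tool_pos: [0.3776, -0.3241, 0.3016]
tool_rot: [3.126, 0.302, 0.001]
contact_force: [1.0, 0.2, 0.8]
opening: -0.0004
grip_force: 0.0
t: 2.25
tool_pos: [0.5753, -0.1011, 0.3012]
tool_rot: [3.126, 0.308, 0.001]
contact_force: [0.2, -0.6, 0.3]
opening: -0.0002
grip_force: 0.0
[ 1.9647915  -9.50475277  0.11879243] [ 0.00025594 -0.00036523  0.00650026]
```

```bash
python3 -m handwheel '[[[1,-5,0],[0,0,0]],[[2,-9.5,0],[0,0,0]],[[2,-9.5,0],[0,0,0]],[[2,-9.5,0],[0,0,0]]]'; cat > look.py <<'E'
import sys
from h import *
np.set_printoptions(precision=4,suppress=True)
cam=sys.argv[1];k=ctrl.calibration(cam);im=ctrl.get_image(cam);cv2.imwrite(sys.argv[2],im)
for n in sys.argv[3:]:
    z=dict(fork_hole=.055,rest_front=.055,rest_rear=.055,bar_hinge=.055,pin_mid=.009,short_pin_mid=.009,bar_eye=.174).get(n,0)
    for r in ctrl.landmark_of(cam,n)[:2]: print(n,np.round(r['position'],1),round(r['score'],2),at(cam,r['position'],z,k))
E
python3 look.py wrist pics/w1.png fork_hole rest_front rest_rear bar_hinge bar_eye tip_tin tube_bush
```

```text
t: 2.75
tool_pos: [0.5756, -0.0063, 0.3011]
tool_rot: [3.126, 0.307, 0.0]
contact_force: [-0.1, -0.3, -0.2]
opening: 0.0002
grip_force: 0.0
fork_hole [338.6 185.4] 0.95 [ 0.5968 -0.0256  0.055 ]
fork_hole [268.1 211.7] 0.51 [0.5512 0.048  0.055 ]
rest_front [342.6 205.4] 0.81 [ 0.5752 -0.035   0.055 ]
rest_rear [341.6 267.2] 0.85 [ 0.5001 -0.0504  0.055 ]
bar_hinge [208.1 187.6] 0.59 [0.5658 0.1195 0.055 ]
bar_hinge [340.8 266.6] 0.2 [ 0.5006 -0.0492  0.055 ]
bar_eye [269.6 211.5] 0.56 [0.5827 0.0349 0.174 ]
bar_eye [ 77.7 252.7] 0.33 [0.5153 0.1918 0.174 ]
tip_tin [406.7 215.7] 0.64 [ 0.5674 -0.1279  0.    ]
tube_bush [266.4 229.9] 0.98 [0.5116 0.0519 0.    ]
```

View pics/w1.png

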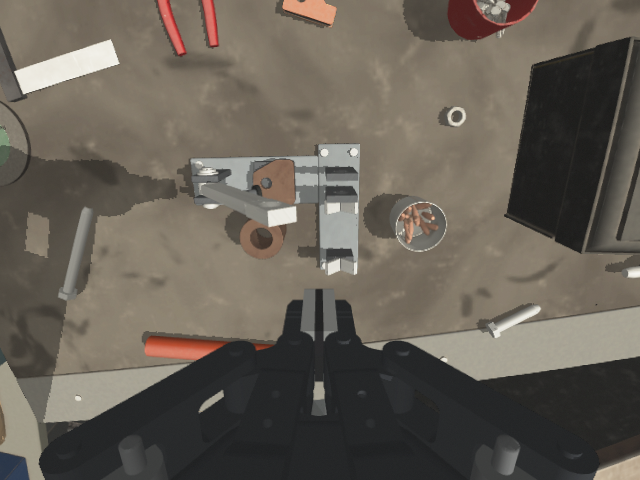

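Wrist view: the fork is at (339,186), the rests at (342,205) and (342,267), and the bar is raised from its hinge at (205,180) to its end at (283,215). The fixture lines up with the tool at a yaw of about 0.20. Next I'll swing the bar down with shut fingers.

```bash
python3 -m handwheel '[[[1.7,-3,0],[0,0,0]],[[1.7,-5.9,0],[0,0,0]],[[1.7,-5.9,5],[0,0,0]],[[1.7,-5.9,8],[0,0,0]],[[1.7,-5.9,9.5],[0,0,0]]]' 1 && python3 -m handwheel '[[[0,0,1],[0,0,0]],[[0,0,2],[0,0,0]],[[0,0.2,3.5],[0,0,0]],[[0,0.5,5],[0,0,0]],[[0,1,6.5],[0,0,0]]]'  && python3 -m handwheel '[[[0,0.6,1.2],[0,0,0]],[[0,1.2,2.4],[0,0,0]],[[0,1.9,3.6],[0,0,0]],[[0,2.5,4.8],[0,0,0]],[[0,2.5,6],[0,0,0]]]'; python3 look.py side pics/s2.png bar_eye
```

```text
t: 3.78
tool_pos: [0.5798, 0.055, 0.2038]
tool_rot: [-3.126, -0.307, 0.005]
contact_force: [0.0, -0.8, -0.3]
opening: -0.0
grip_force: 0.0
t: 4.4
tool_pos: [0.5832, 0.0451, 0.1409]
tool_rot: [3.126, 0.307, 0.002]
contact_force: [-0.7, 0.2, 3.3]
opening: -0.0
grip_force: 1.6
t: 5.03
tool_pos: [0.5876, 0.0198, 0.0802]
tool_rot: [3.125, 0.306, -0.0]
contact_force: [-0.4, -1.7, 3.0]
opening: 0.0003
grip_force: 1.4
bar_eye [351.3 235.4] 0.65 [ 0.5842 -0.2196  0.174 ]
```

View pics/s2.png

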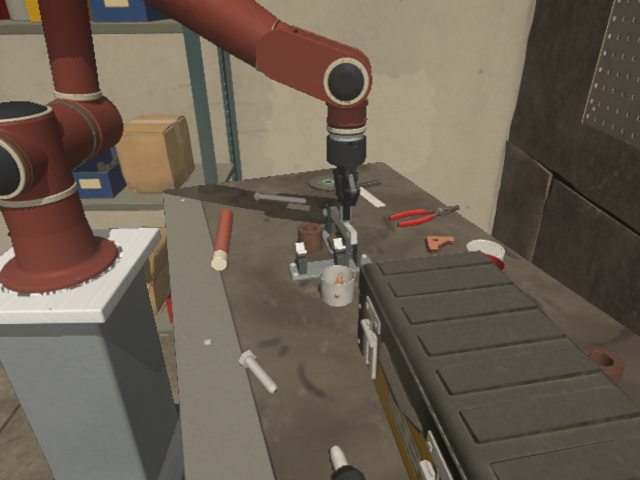

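The side view shows the bar nearly level, with the fingers on top at about (345,215). I'll press it to the stop.

```bash
python3 -m handwheel '[[[0,0.3,0.6],[0,0,0]],[[0,0.3,1.1],[0,0,0]],[[0,0.3,1.4],[0,0,0]]]'; python3 -m handwheel '[[[0,0,0.2],[0,0,0]],[[0,0,0.2],[0,0,0]]]';  python3 -m handwheel '[[[0,0,0.2],[0,0,0]],[[0,0,0.2],[0,0,0]]]'
```

```text
t: 5.5
tool_pos: [0.5883, 0.0174, 0.0671]
tool_rot: [3.126, 0.307, 0.0]
contact_force: [-0.8, -1.2, 2.1]
opening: -0.0
grip_force: 1.3
t: 5.75
tool_pos: [0.5884, 0.0174, 0.067]
tool_rot: [3.126, 0.307, -0.001]
contact_force: [-5.0, -1.4, 11.3]
opening: -0.0
grip_force: 5.4
t: 6.0
tool_pos: [0.5884, 0.0174, 0.0668]
tool_rot: [3.126, 0.308, -0.002]
contact_force: [-10.7, -1.3, 20.9]
opening: -0.0002
grip_force: 10.1
```

The bar is hard on its stop: z 0.067 matches the expected bar top, and the force rose to 21 N. Now I'll go to the long pin.

```bash
python3 -m handwheel '[[[0,0,-4],[0,0,0]],[[0,-2,-10],[0,0,0]],[[-1,-7,-13.5],[0,0,0.1]],[[-3,-13,-13.5],[0,0,0.2]],[[-4,-19,-13.5],[0,0,0.3]]]' -1 && python3 -m handwheel '[[[0.8,-5.5,0],[0,0,0.11]],[[1.0,-11.5,0],[0,0,0.11]],[[1.0,-11.9,0],[0,0,0.11]],[[1.0,-11.9,0],[0,0,0.11]]]'; python3 look.py wrist pics/w3.png pin_mid short_pin_mid; python3 look.py top pics/t3.png bar_eye fork_hole rest_rear rest_front bar_hinge tip_tin tube_bush
```

```text
t: 6.62
tool_pos: [0.5111, 0.1979, 0.1987]
tool_rot: [-3.136, 0.17, -0.002]
contact_force: [-0.1, 0.3, -1.0]
opening: 0.0855
grip_force: 0.0
t: 7.12
tool_pos: [0.5338, 0.3138, 0.1974]
tool_rot: [3.123, -0.334, -0.002]
contact_force: [0.5, -0.4, -0.3]
opening: 0.0855
grip_force: 0.0
pin_mid [345.7 298.3] 0.73 [0.435  0.3052 0.009 ]
bar_eye [334.6 224.3] 0.77 [ 0.5712 -0.0255  0.174 ]
fork_hole [332.7 217.5] 0.69 [ 0.6075 -0.0209  0.055 ]
fork_hole [180.3 299. ] 0.23 [0.4301 0.2938 0.055 ]
rest_rear [345.2 270.7] 0.88 [ 0.4962 -0.0486  0.055 ]
rest_front [337.5 231.1] 0.76 [ 0.5787 -0.0314  0.055 ]
bar_hinge [264.2 236.9] 0.86 [0.564  0.1217 0.055 ]
tip_tin [383. 243.] 0.59 [ 0.5633 -0.1316  0.    ]
tube_bush [297.1 263. ] 0.69 [0.5161 0.0554 0.    ]
```

View pics/w3.png

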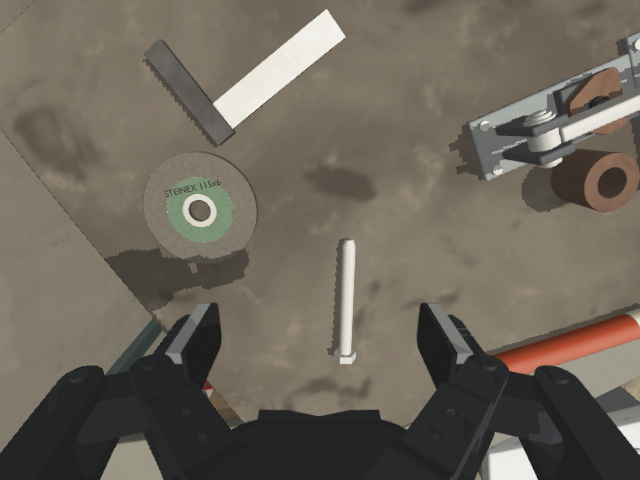

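The pin's point is at (349,240) and the rear of its head is at (346,362). Now I'll work out the grasp move.

```bash
python3 - <<'E'
from h import *
np.set_printoptions(precision=4,suppress=True)
a=at('wrist',[349,240],.009);b=at('wrist',[346,356],.012)
d=(a-b)[:2];L=np.linalg.norm(d);d/=L;yaw=np.arctan2(d[1],d[0]);print(a,b,L,yaw)
mid=a[:2]-d*.066;print(mid)
g=mid+d*.007
T=np.r_[g,.004]
print(totool(T),turn(np.array([[np.cos(yaw),np.sin(yaw),0],[np.sin(yaw),-np.cos(yaw),0],[0,0,-1]])))
E
```

```text
[0.4993 0.2894 0.009 ] [0.365  0.3183 0.012 ] 0.137371227061525 -0.21233618446121993
[0.4348 0.3033]
[-8.8163  3.1106 19.4172] [-0.0001 -0.0002 -0.0024]
```

```bash
python3 -m handwheel '[[[-4.5,1.5,4],[0,0,0]],[[-8.8,3.1,8],[0,0,0]],[[-8.8,3.1,13],[0,0,0]],[[-8.8,3.1,17],[0,0,0]],[[-8.8,3.1,18.5],[0,0,0]]]' -0.3 60 && python3 -m handwheel '[[[0,0,0.9],[0,0,0]],[[0,0,0.9],[0,0,0]],[[0,0,0.9],[0,0,0]]]'; python3 -m handwheel '[[[0,0,0],[0,0,0]],[[0,0,0],[0,0,0]],[[0,0,0],[0,0,0]],[[0,0,0],[0,0,0]],[[0,0,0],[0,0,0]]]' 1 60
```

```text
t: 8.3
tool_pos: [0.4398, 0.3012, 0.0105]
tool_rot: [3.121, -0.336, -0.006]
contact_force: [0.3, 0.3, -0.6]
opening: 0.0557
grip_force: 0.0
t: 8.68
tool_pos: [0.443, 0.3028, 0.0057]
tool_rot: [-3.122, 0.336, -0.004]
contact_force: [0.0, -0.4, 0.3]
opening: 0.0552
grip_force: 0.0
t: 9.3
tool_pos: [0.4422, 0.3025, 0.0048]
tool_rot: [-3.123, 0.336, -0.001]
contact_force: [-0.5, 0.1, 5.9]
opening: 0.0119
grip_force: 58.7
```

Opening reads 11.9 mm, not 14, with an upward push, so the pads are gripping above the pin's axis. I'll regrip 3.5 mm lower.

```bash
python3 -m handwheel '[[[0,0,0],[0,0,0]],[[0,0,0.2],[0,0,0]],[[0,0,0.35],[0,0,0]]]' 0.4 ; python3 -m handwheel '[[[0,0,0],[0,0,0]],[[0,0,0],[0,0,0]],[[0,0,0],[0,0,0]],[[0,0,0],[0,0,0]]]' 1 70
```

```text
t: 9.68
tool_pos: [0.4412, 0.3018, -0.0001]
tool_rot: [3.123, -0.336, -0.001]
contact_force: [0.4, 0.2, 5.6]
opening: 0.0253
grip_force: 3.9
t: 10.18
tool_pos: [0.4418, 0.3022, 0.0006]
tool_rot: [-3.123, 0.336, -0.0]
contact_force: [-0.4, 0.9, -0.4]
opening: 0.0114
grip_force: 68.3
```

```bash
python3 -m handwheel '[[[0,0,-1],[0,0,0]],[[0,0,-4],[0,0,0]],[[0,0,-9],[0,0,0]],[[0,0,-12],[0,0,0]],[[0,0,-12],[0,0,0]]]'; python3 look.py wrist pics/w4.png pin_mid
```

```text
t: 10.8
tool_pos: [0.4435, 0.303, 0.1239]
tool_rot: [-3.12, 0.335, -0.009]
contact_force: [-0.2, 0.4, -1.3]
opening: 0.0111
grip_force: 68.4
pin_mid [316.  330.5] 0.89 [0.3598 0.3238 0.009 ]
```

View pics/w4.png

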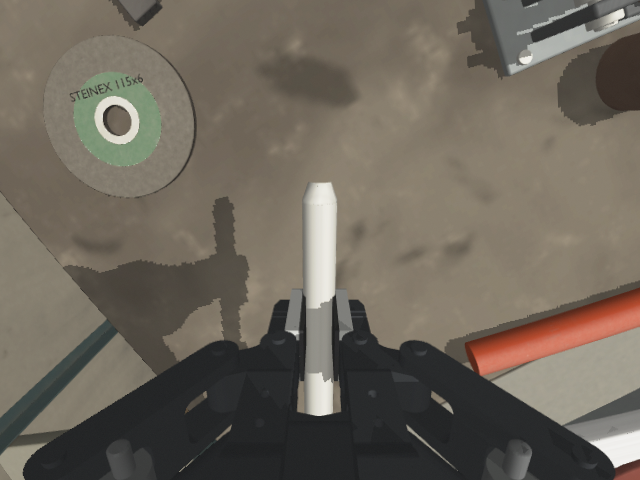

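The pin is held between the pads, with its point at (319,183) and its shaft running straight down the picture. I'll check whether it is level from the point's ray, and from the side camera too.

```bash
python3 - <<'E'
from h import *
np.set_printoptions(precision=4,suppress=True)
s=ctrl.get_obs();R=Ro.from_rotvec(s['tool_rot']);c=ctrl.calibration('wrist')
o,d=ray('wrist',[319,183]);o=R.inv().apply(o-s['tool_pos']);d=R.inv().apply(d)
for x in (.055,.057,.059,.061,.063): print(o+d*(x-o[0])/d[0])
print('at z -8.4',o+d*(-.0084-o[2])/d[2])
im=cv2.imread('pics/w4.png').astype(int).sum(2)
for r in (200,210,220,240,260,280): 
  w=np.where(im[r,290:350]>480)[0];print(r,w.min()+290,w.max()+290,w.size)
im=ctrl.get_image('side');p=proj('side',s['tool_pos']);print(p)
x,y=int(p[0]),int(p[1]);cv2.imwrite('pics/s5.png',cv2.resize(im[y-50:y+50,x-65:x+65],None,fx=6,fy=6,interpolation=cv2.INTER_NEAREST))
E
```

```text
[0.055  0.0003 0.0144]
[0.057  0.0003 0.0011]
[ 0.059   0.0003 -0.0121]
[ 0.061   0.0002 -0.0253]
[ 0.063   0.0002 -0.0385]
at z -8.4 [ 0.0584  0.0003 -0.0084]
200 307 336 30
210 308 336 29
220 308 336 29
240 308 335 28
260 308 335 28
280 308 334 27
[282.0654 158.4847]
```

View pics/s5.png

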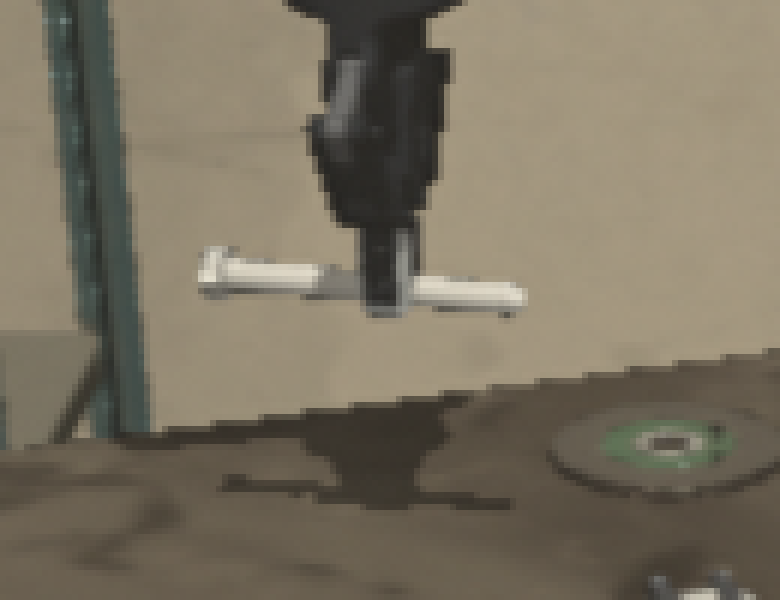

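The crop shows the pin held near its middle, with its head at (215,271) and point at (525,296). I'll compare that with where a level pin should appear.

```bash
python3 - <<'E'
from h import *
s=ctrl.get_obs();R=Ro.from_rotvec(s['tool_rot']);x0,y0=282-65,158-50
print('obs',np.array([215,271])/6+[x0,y0],np.array([522,296])/6+[x0,y0])
for sl in (-.02,0,.02,.04,.06,.08):
  print(sl,[proj('side',R.apply([x,0,-.0084+x*sl])+s['tool_pos']).round(1) for x in (-.078,.058)])
for n,f in dict(r=[-.1,0,0],).items(): pass
yaw=.2;F=np.array([.598,-.028,.055]);B=Ro.from_euler('z',yaw)
T=F+B.apply([-.086+.0076,0,.045]);print('hover',T,totool(T),turn(np.array([[np.cos(yaw),np.sin(yaw),0],[np.sin(yaw),-np.cos(yaw),0],[0,0,-1]])))
E
```

```text
obs [252.83333333 153.16666667] [304.         157.33333333]
-0.02 [array([252.7, 154.6]), array([303.7, 156.6])]
0 [array([252.7, 154. ]), array([303.8, 157.1])]
0.02 [array([252.6, 153.4]), array([303.8, 157.5])]
0.04 [array([252.6, 152.8]), array([303.8, 157.9])]
0.06 [array([252.5, 152.2]), array([303.8, 158.4])]
0.08 [array([252.5, 151.6]), array([303.8, 158.8])]
hover [ 0.52116278 -0.04357568  0.1       ] [15.23089144 31.99280725  1.88451472] [ 0.00162643  0.00307135 -0.41422734]
```

The pin is about 0.025 rad nose-down, which I can cancel with a small pitch. I'll carry it over the rests at z≈0.14 and measure the fixture from close by.

```bash
python3 -m handwheel '[[[2.5,5,-1.6],[0,0,-0.1]],[[5,10.5,-1.6],[0,0,-0.2]],[[7.6,16,-1.6],[0,0,-0.3]],[[10.2,21.5,-1.6],[0,0,-0.38]],[[12.8,27,-1.6],[0,0,-0.414]]]' && python3 -m handwheel '[[[0,4,0],[0,0.01,0]],[[0.2,5.5,0],[0,0.025,0]],[[0.2,5.5,0],[0,0.025,0]],[[0.2,5.5,0],[0,0.025,0]]]'; python3 look.py wrist pics/w6.png rest_rear rest_front fork_hole bar_eye bar_hinge tube_bush tip_tin
```

```text
t: 11.58
tool_pos: [0.508, 0.0094, 0.1341]
tool_rot: [-3.125, -0.315, 0.006]
contact_force: [1.1, -0.6, -0.1]
opening: 0.0112
grip_force: 68.7
t: 12.08
tool_pos: [0.5216, -0.0411, 0.1357]
tool_rot: [-3.122, -0.315, -0.037]
contact_force: [-0.1, -0.5, -1.7]
opening: 0.0112
grip_force: 68.7
rest_rear [323.3 284.3] 0.6 [ 0.4979 -0.0494  0.055 ]
rest_front [322.8 170.9] 0.96 [ 0.5755 -0.0329  0.055 ]
bar_eye [320.8 138.9] 0.82 [ 0.5952 -0.0268  0.174 ]
bar_eye [207.9 221.1] 0.47 [0.5634 0.0033 0.174 ]
bar_hinge [ 89.6 140.1] 0.65 [0.5658 0.1189 0.055 ]
tube_bush [208.5 219.1] 0.83 [0.5127 0.0513 0.    ]
tip_tin [435.1 200.1] 0.73 [ 0.5662 -0.1302  0.    ]
```

View pics/w6.png

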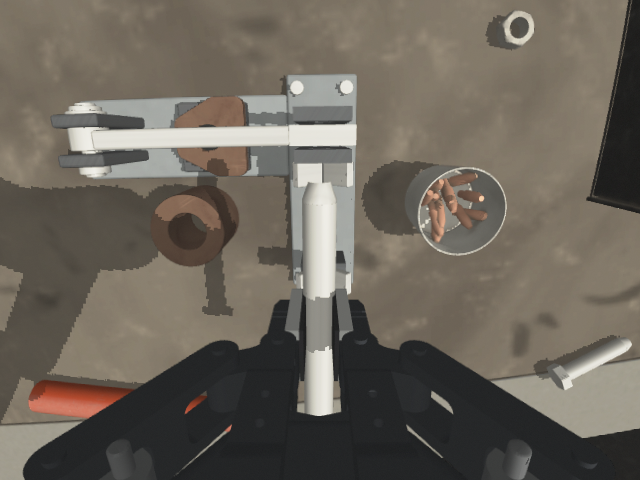

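The bar lies in the fork (white end at (322,135)). The near lug is at rows 149–162 and columns 298–352, and the front rest is at rows 162–185. Now to turn those edges into the fixture frame.

```bash
python3 - <<'E'
from h import *
np.set_printoptions(precision=4,suppress=True)
yaw=.2;F=np.array([.598,-.028,.055]);B=Ro.from_euler('z',yaw)
f=lambda p,z:((B.inv().apply(at('wrist',p,z)-F))*1000).round(1)
for n,p,z in [('far lug far edge -> 16',(325,107),.073),('far lug near ->8',(325,121),.073),('near lug ->-8',(325,149),.073),('->-16',(325,162),.073),('->-16 rest',(310,163),.061),('front rest rear L ->-32,y20',(296,186),.061),('R y-20',(353,186),.061),('bar end y=-20 x+6',(357,124),.067),('x-6',(357,146),.067),('bar at hinge side',(180,127),.067),('',(180,150),.067),('lug L17',(299,155),.073),('lug R-17',(352,155),.073),
 ('base R bottom -26',(356,110),.008),('base L 26',(287,78),.008),('base far',(320,75),.008)]: print(n,f(p,z))
for n,p in dict(front=(322.8,170.9),rear=(323.3,284.3)).items(): print(n,f(p,.055))
cv2.imwrite('pics/w6c.png',cv2.resize(cv2.imread('pics/w6.png')[90:300,270:380],None,fx=2.8,fy=2.8,interpolation=cv2.INTER_CUBIC))
s=ctrl.get_obs();print('tcp',B.inv().apply(s['tool_pos']-F)*1000)
E
```

```text
far lug far edge -> 16 [15.2 -2.4 18. ]
far lug near ->8 [ 7.6 -2.5 18. ]
near lug ->-8 [-8.2 -2.5 18. ]
->-16 [-15.7  -2.6  18. ]
->-16 rest [-17.1   6.6   6. ]
front rest rear L ->-32,y20 [-31.5  15.6   6. ]
R y-20 [-31.5 -20.8   6. ]
bar end y=-20 x+6 [  6.2 -21.6  12. ]
x-6 [ -6.5 -21.9  12. ]
bar at hinge side [ 5.  84.3 12. ]
 [-8.5 85.7 12. ]
lug L17 [-11.6  12.8  18. ]
lug R-17 [-11.6 -18.5  18. ]
base R bottom -26 [ 18.5 -26.9 -47. ]
base L 26 [ 40.9  24.4 -47. ]
base far [ 43.    0.2 -47. ]
front [-22.5  -1.5  -0. ]
rear [-102.2   -2.2   -0. ]
tcp [-76.9913   1.3101  81.6899]
```

View pics/w6c.png

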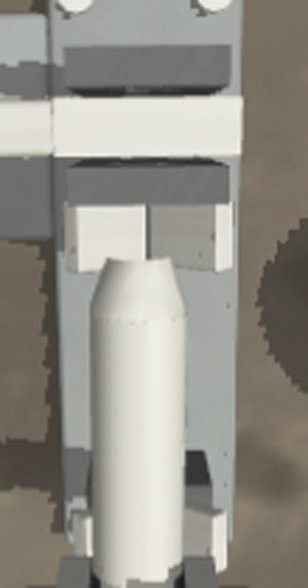

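The fixture's x agrees to within about 0.5 mm. The pin line is about 2 mm to the right of my estimate. Lowering the pin into the vees.

```bash
python3 -m handwheel '[[[-0.1,0.36,2],[0,0,-0.008]],[[-0.15,0.36,4.5],[0,0,-0.008]],[[-0.2,0.36,6.5],[0,0,-0.008]],[[-0.22,0.36,7.5],[0,0,-0.008]],[[-0.25,0.36,8],[0,0,-0.008]]]'; python3 -m handwheel '[[[0,0,0.4],[0,0,0]],[[0,0,0.7],[0,0,0]],[[0,0,0.8],[0,0,0]]]';python3 -c "
from h import *
s=ctrl.get_obs();print(Ro.from_euler('z',.2).inv().apply(s['tool_pos']-[.598,-.028,.055])*1000,s['contact_force'],s['wrist_torque'])"
```

```text
t: 13.1
tool_pos: [0.5225, -0.046, 0.0563]
tool_rot: [-3.122, -0.326, -0.039]
contact_force: [-0.3, -0.0, -1.9]
opening: 0.0109
grip_force: 68.7
t: 13.48
tool_pos: [0.5231, -0.046, 0.0491]
tool_rot: [-3.122, -0.326, -0.04]
contact_force: [-1.4, 1.8, 2.6]
opening: 0.0111
grip_force: 68.9
[-76.99987731  -2.71029195  -5.92446712] [-1.4229632   1.84694307  2.56432145] [0.28284014 0.09520152 0.04167152]
```

```bash
python3 -m handwheel '[[[0,0,0.1],[0,0,0]],[[0,0,0.1],[0,0,0]]]'; python3 -m handwheel '[[[0,0,0],[0,0,0]],[[0,0,0],[0,0,0]],[[0,0,0],[0,0,0]]]' 0.3; python3 -m handwheel '[[[0,0,-1],[0,0,0]],[[0,0,-4],[0,0,0]],[[0,0,-8],[0,0,0]],[[-4,0,-10],[0,0,0]],[[-8,0,-10],[0,-0.025,0]]]'; python3 look.py side pics/s7.png pin_mid; python3 look.py wrist pics/w7.png pin_mid rest_rear
```

```text
t: 13.72
tool_pos: [0.5233, -0.0456, 0.0487]
tool_rot: [-3.121, -0.326, -0.041]
contact_force: [-2.5, 3.0, 4.6]
opening: 0.0112
grip_force: 69.5
t: 14.1
tool_pos: [0.5226, -0.0461, 0.0474]
tool_rot: [-3.122, -0.325, -0.039]
contact_force: [-0.3, 0.6, 1.2]
opening: 0.0298
grip_force: 0.0
t: 14.72
tool_pos: [0.4426, -0.0637, 0.1488]
tool_rot: [3.122, 0.326, 0.007]
contact_force: [-0.2, -0.2, 0.1]
opening: 0.0296
grip_force: 0.0
pin_mid [309.9 246.9] 0.87 [0.5148 0.0375 0.009 ]
pin_mid [314.7 129.6] 0.66 [ 0.5159 -0.0446  0.009 ]
rest_rear [316.4 158. ] 0.57 [ 0.4986 -0.0498  0.055 ]
```

View pics/w7.png

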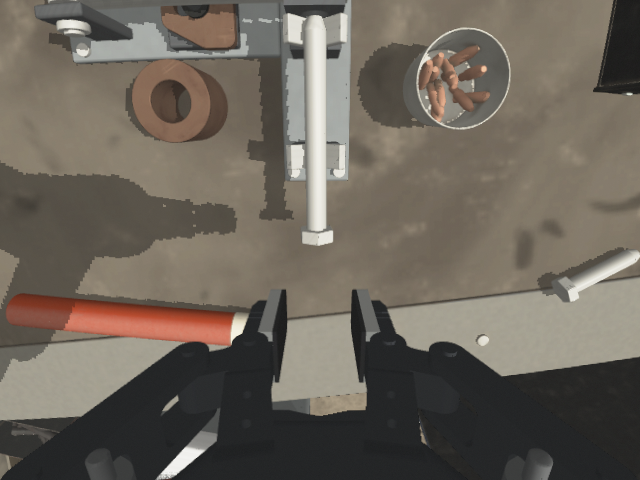

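The pin lies straight in both rests: point at (315,17), head at (317,238). Now to find the head and plan the push.

```bash
python3 - <<'E'
from h import *
np.set_printoptions(precision=2,suppress=True)
F=np.array([.598,-.028,.055]);B=Ro.from_euler('z',.2)
for p,z in [((317,245),.066),((317,245),.055),((317,230),.066),((315,15),.055),((302,238),.06),((332,238),.06)]: print(p,z,B.inv().apply(at('wrist',p,z)-F)*1000)
h=at('wrist',(317,245),.055)
s=ctrl.get_obs();print(B.inv().apply(s['tool_pos']-F)*1000)
yaw=.21;print(turn(np.array([[np.cos(yaw),np.sin(yaw),0],[np.sin(yaw),-np.cos(yaw),0],[0,0,-1]])))
for x in (-.185,-.128): T=F+B.apply([x,-.0035 if x<-.15 else -.003,-.006]);print(x,T,np.linalg.norm(T[:2]),totool(T))
E
```

```text
(317, 245) 0.066 [-156.53   -2.62   11.  ]
(317, 245) 0.055 [-160.27   -2.61   -0.  ]
(317, 230) 0.066 [-145.86   -2.55   11.  ]
(315, 15) 0.055 [-14.19  -0.44  -0.  ]
(302, 238) 0.06 [-153.49    7.88    5.  ]
(332, 238) 0.06 [-153.34  -13.04    5.  ]
[-159.27   -3.49   91.18]
[ 0. -0. -0.]
-0.185 [ 0.42 -0.07  0.05] 0.422915660766835 [-2.59 -0.03  9.71]
-0.128 [ 0.47 -0.06  0.05] 0.47649355319725883 [ 3.11 -0.03  9.72]
```

```bash
python3 -m handwheel '[[[-2.8,0,2],[0,0,0]],[[-2.8,0,5],[0,0,0]],[[-2.8,0,8],[0,0,0]],[[-2.8,0,9.7],[0,0,0]],[[-2.8,0,9.7],[0,0,0]]]' 1 40; python3 -m handwheel '[[[0.8,0,0],[0,0,0]],[[1.4,0,0],[0,0,0]],[[1.8,0,0],[0,0,0]],[[2.2,0,0],[0,0,0]],[[2.6,0,0],[0,0,0]]]';  python3 -m handwheel '[[[0.4,0,0],[0,0,0]],[[0.8,0,0],[0,0,0]],[[1.2,0,0],[0,0,0]],[[1.6,0,0],[0,0,0]],[[2,0,0],[0,0,0]]]'; python3 look.py side pics/s8.png pin_mid; python3 -c "
from h import *
s=ctrl.get_obs();print(Ro.from_euler('z',.2).inv().apply(s['tool_pos']-[.598,-.028,.055])*1000)
cv2.imwrite('pics/s8c.png',cv2.resize(cv2.imread('pics/s8.png')[190:310,250:410],None,fx=5,fy=5))"
```

```text
t: 15.6
tool_pos: [0.414, -0.0682, 0.0471]
tool_rot: [-3.123, -0.326, 0.005]
contact_force: [0.1, -0.1, -0.1]
opening: 0.0003
grip_force: 0.0
t: 16.23
tool_pos: [0.4401, -0.0634, 0.0486]
tool_rot: [3.124, 0.326, -0.001]
contact_force: [-0.8, -1.5, 0.9]
opening: -0.0
grip_force: 0.8
t: 16.85
tool_pos: [0.4598, -0.0592, 0.0485]
tool_rot: [3.125, 0.326, -0.0]
contact_force: [-2.5, -1.0, 1.8]
opening: -0.0
grip_force: 0.9
pin_mid [324.4 246.7] 0.62 [0.5459 0.0376 0.009 ]
pin_mid [340.7 298.3] 0.51 [ 0.5731 -0.148   0.009 ]
[-141.21803999   -3.16359893   -6.41382248]
```

View pics/s8c.png

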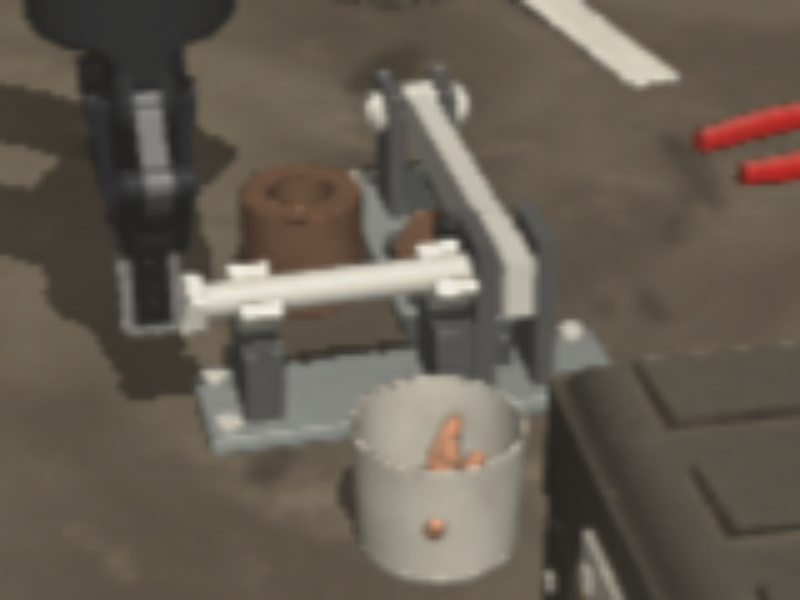

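The pin is moving through fork and eye, with its head at crop (195,300) about 13 mm short of the rear rest. I'll keep pushing until the force rises.

```bash
python3 -m handwheel '[[[0.3,0,0],[0,0,0]],[[0.6,0,0],[0,0,0]],[[0.9,0,0],[0,0,0]],[[1.1,0,0],[0,0,0]],[[1.2,0,0],[0,0,0]]]'; python3 -m handwheel '[[[0.1,0,0],[0,0,0]],[[0.15,0,0],[0,0,0]],[[0.2,0,0],[0,0,0]]]'; python3 -c "
from h import *
s=ctrl.get_obs();print(Ro.from_euler('z',.2).inv().apply(s['tool_pos']-[.598,-.028,.055])*1000,s['contact_force'])"
```

```text
t: 17.58
tool_pos: [0.4714, -0.0567, 0.0484]
tool_rot: [3.125, 0.326, -0.0]
contact_force: [-2.2, 0.1, 1.1]
opening: 0.0001
grip_force: 0.7
t: 17.95
tool_pos: [0.4726, -0.0565, 0.0484]
tool_rot: [3.124, 0.326, -0.003]
contact_force: [-5.3, -1.3, 3.3]
opening: 0.0001
grip_force: 3.0
[-128.57247755   -2.97816485   -6.56599517] [-5.34491615 -1.31357087  3.34172608]
```

Force is starting to rise at the expected x of -128. A little further to be sure.

```bash
python3 -m handwheel '[[[0.1,0,0],[0,0,0]],[[0.1,0,0],[0,0,0]]]'; python3 -m handwheel '[[[0.1,0,0],[0,0,0]],[[0.15,0,0],[0,0,0]],[[0.15,0,0],[0,0,0]]]'; python3 -c "
from h import *
s=ctrl.get_obs();print(Ro.from_euler('z',.2).inv().apply(s['tool_pos']-[.598,-.028,.055])*1000,s['contact_force'])"
```

```text
t: 18.2
tool_pos: [0.4726, -0.0565, 0.0484]
tool_rot: [3.124, 0.326, -0.008]
contact_force: [-9.6, -1.5, 6.1]
opening: 0.0
grip_force: 4.6
t: 18.58
tool_pos: [0.4726, -0.0565, 0.0482]
tool_rot: [3.124, 0.327, -0.014]
contact_force: [-16.0, -2.8, 10.5]
opening: -0.0
grip_force: 7.6
[-128.53362376   -2.98362964   -6.75255534] [-16.02793552  -2.78777339  10.54383696]
```

It's seated: the tool stopped moving while the force climbed to 16 N. I'll back off and check.

```bash
python3 -m handwheel '[[[-0.5,0,0],[0,0,0]],[[-2,0,0],[0,0,0]],[[-4,0,0],[0,0,0]],[[-5,0,-5],[0,0,0]],[[-5,0,-11],[0,0,0]]]'; python3 -m handwheel '[[[0,0,-4],[0,0,0]],[[0,0,-4],[0,0,0]]]'; python3 look.py side pics/s9.png tip_tin tube_bush short_pin_mid; python3 -c "
from h import *
cv2.imwrite('pics/s9c.png',cv2.resize(cv2.imread('pics/s9.png')[190:310,250:410],None,fx=5,fy=5))"
```

```text
t: 19.2
tool_pos: [0.4246, -0.0659, 0.1579]
tool_rot: [-3.124, -0.325, 0.004]
contact_force: [1.9, 0.2, 0.1]
opening: -0.0005
grip_force: 0.0
t: 19.45
tool_pos: [0.4288, -0.067, 0.2031]
tool_rot: [3.121, 0.325, 0.014]
contact_force: [0.7, 0.3, -0.3]
opening: -0.0001
grip_force: 0.0
tip_tin [338.2 301.3] 0.74 [ 0.5689 -0.1447  0.    ]
tip_tin [334.5 207.9] 0.58 [ 0.574   0.2558 -0.    ]
tube_bush [310.3 248.2] 0.63 [0.5152 0.0475 0.    ]
tube_bush [260.7 374.8] 0.24 [ 0.4505 -0.3179  0.    ]
short_pin_mid [262.3 375.2] 0.66 [ 0.4546 -0.3275  0.009 ]
```

View pics/s9c.png

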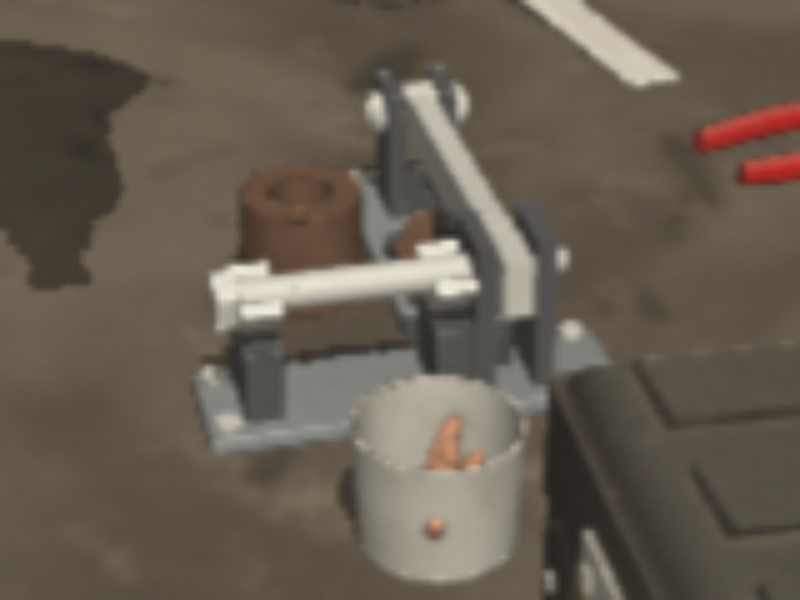

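The pin's head is against the rear rest at (228,298), and its point sticks out beyond the far lug at (560,258). The tin and bush have not moved.

```bash
python3 -c "
from station import ctrl
print(ctrl.finish_job())"
```

```text
the job is handed in; nothing more can be done
None
```

The job is handed in after about 19.5 s: the bar is down in the fork and the long pin is home through fork and eye with its head against the rear rest; the tin, bush and short pin were not touched.

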